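# Gather the holed game discs on the carrying pin

### The job

Take the carrying pin by its handle from its two-fork rest and thread it through the holes of all four wooden discs standing in the tray, pushing gently until its flange closes the discs up snugly against the tray's sprung pad: keep a light push there for a moment, but never lean hard on the tray. Then lift the four discs out together on the level pin, and gently lay the loaded pin back in both forks of its rest, as it lay before, with the discs still close together between the flange and the far fork. Leave the chalk, mug and brush alone.

Things in the scene. Friction and masses are not known exactly. Their poses are not given: they have to be found in the camera images.
- pin: carrying pin, 110 g: 10 mm round steel rod, 24 mm flange 4 mm thick, dark wooden handle behind. Origin: on the axis at the flange's front face; x axis towards the tip, z up at the start. Rod full size to x = 78 mm, then a cone to a 3 mm blunt tip at x = 90 mm. Bare 10 mm neck from x = -4 to -26 mm. Starts lying level in its rest.
- pin_grip (a point): middle of the pin's handle where it is best grasped, 48 mm behind the pin's origin, on the axis. Handle: from x = -26 to -76 mm, 18 mm wide (y), 22 mm tall (z), centred on the axis.
- rest: fixed wooden two-fork rest. Origin: on the table below where the pin's origin lies at the start (give or take 3 mm); x axis along the lying pin towards its tip, z up. Base plate x = -30 to 82 mm, 70 wide, 8 high. Two 8 mm thick forks with 90-degree V notches open upwards, at x = -15 mm (for the neck) and x = 66 mm. Notch tops 81 mm high, 37 mm wide.
- rest_far (a point): in the rest's far fork, where the axis of a rod lying in the notch passes: 70 mm above the table, 66 mm in front of the rest's origin. The fork's near face is 62 mm in front of the origin; the four closed-up discs (48 mm) hang between flange and this fork.
- tray: fixed wooden trough, open on top. Origin: on the table under its mouth (inner face of the front lip); x axis points into the trough, z up. Inside 70 mm wide, 126 long, floor 14 mm high, walls 6 mm thick and 48 high, front lip 24 high. The discs stand in it in a row with small gaps, each up to 2.6 mm off the middle to either side.
- tray_mouth (a point): 46 mm above the tray's origin: the height of the discs' hole centres, in the trough's middle. The holes are not in line, but a disc slides or lifts aside easily when the pin's cone enters its hole; a rod much too low jams instead. Pushed discs may lean a few degrees. The pin goes in along the tray's x axis.
- tray_stop (a point): middle of the adjustable stop's range, 74 mm inside the mouth, at hole height. The clamped stop's setting is not measured: its light-wood sprung pad has its face anywhere from 64 to 84 mm inside. The pad gives about 1 mm per 2 N, up to 10 mm. A 24 mm wide slot open to the top lets the rod pass. About 8 N closes the discs up well, over 20 N is too hard.
- disc1: plain light-wood game disc number 1 counted from the tray's mouth, 64 mm across and 12 mm thick, 27 g (plus or minus 30 percent), standing on its rim with a 13 mm hole through its centre. Origin: centre of the disc, on the hole's axis; x axis along the hole (at the start pointing into the tray), z up at the start.
- disc2: plain light-wood game disc number 2 counted from the tray's mouth, 64 mm across and 12 mm thick, 27 g (plus or minus 30 percent), standing on its rim with a 13 mm hole through its centre. Origin: centre of the disc, on the hole's axis; x axis along the hole (at the start pointing into the tray), z up at the start.
- disc3: plain light-wood game disc number 3 counted from the tray's mouth, 64 mm across and 12 mm thick, 27 g (plus or minus 30 percent), standing on its rim with a 13 mm hole through its centre. Origin: centre of the disc, on the hole's axis; x axis along the hole (at the start pointing into the tray), z up at the start.
- disc4: plain light-wood game disc number 4 counted from the tray's mouth, 64 mm across and 12 mm thick, 27 g (plus or minus 30 percent), standing on its rim with a 13 mm hole through its centre. Origin: centre of the disc, on the hole's axis; x axis along the hole (at the start pointing into the tray), z up at the start.
- chalk: bystander: loose cube of cue chalk, 22 mm. Origin: centre of its underside.
- mug: bystander: white mug, 76 mm across, 90 mm tall, handle at its +y side. Origin: centre of its underside.
- brush: bystander: hand brush lying on the table along its x axis. Origin: its underside, about the middle.
Mind the look-alikes: they are no part of the job. What is shaped like the disc2 but red is not meant.

How it is judged:
By the outcome, as a careful person would: the job done as asked, in the order asked, and still so for the second after the job is handed in, with the robot touching nothing.
It also fails if it takes over 72 s, if anything falls off the work surface, if the arm or the gripper's body presses on something with over 40 N, if the wrist force passes 120 N, or if a joint passes its speed limit or range.

### The arm

A 6-joint arm with a two-finger parallel gripper is mounted at the origin on the work surface. World frame = base frame: x ahead of the robot, y to its left, z up, the work surface at z = 0. Lengths are in m, angles in rad, forces in N, time in s.
With the tool pointing down it reaches from about 0.4 to 0.825 m from the base axis. Payload 7 kg.
Tool frame: the origin (TCP) lies midway between the tips of the shut fingers; the grasp point (between the pads) lies 19 mm behind it; z points along the fingers, y is the line along which they close (so a half turn about z gives the same grasp; the last joint's range is limited). The gripper opens to 88 mm and grips with 3 to 60 N. Pads are 19 mm wide; open, the fingers measure 130 mm over their backs; the gripper's body (78 mm by 193 mm) begins 47 mm behind the grasp point.
Start: joints at [-1.018, 0.359, 0.012, 0, -1.224, -0.288], TCP at [0.177, -0.651, 0.227] pointing down, gripper open.
Joint ranges: [-3.07, 3.07], [-1.43, 2.12], [-1.02, 1.25], [-3.03, 1.67], [-3.05, -0], [-3.03, 3.03]. Speed limits (rad/s): [2.39, 2.39, 3.01, 3.14, 3.14, 3.14].

### API

Orientations are given as [roll, pitch, yaw] about the fixed x, y, z axes, in that order (R = Rz(yaw) Ry(pitch) Rx(roll)).
In Python, from station import arm gives the robot as it stands.
- The arm moves only by the tool servo_tool, never from a script. Its argument "deltas" is a list of rows, each a list of 7 numbers: the closure, from -1 (fully open) to 1 (shut), then the shift along the tool's x, y, z in mm, then the turn, a rotation vector about the tool's x, y, z in degrees. In form: [[gripper, x, y, z, ax, ay, az], ...]. A call has 1 to 20 rows; each row shifts and turns the commanded pose from where the row before left it, along the tool's axes as they then stand; what a row does not reach is not made up. A row lasts 1/12 s, in which the tool goes at most 41.7 mm and 7.16 degrees, less where a joint would pass 70% of its speed; a pose out of reach is approached as far as the arm can. A call is refused whole if a number of a shift passes 41.7 or a number of a turn 7.16, either way. A call with a gripper value outside its range is refused whole. The fingers move at their own pace and stop on an object; "squeeze" is the grip in N (left out, the last holds). Time passes only in rows, so rows that do not move let the fingers close. It gives the time, the measured TCP pose, the force, the opening and the grip force at its end, in the units of the state.
- arm.get_state(): the state, without advancing time (a new reading comes with each control period).
- arm.grab_frame(name): name is "side" or "top" or "wrist"; returns a dict with "color" (400x640x3 uint8, red, green, blue), "K" (3x3 intrinsics, pixels), "position" and "orientation" of the camera in the world. Camera axes: x right, y down, z forward; pixel columns grow to the right and rows downward; lengths in m; the calibration is good to about 2 mm. A picture is of the moment at which its call begins. There is no depth.
- arm.job_done(): hands the job in; it is judged then, once.
Trained networks look in a picture, given as the dict that the camera call returned (one of the last four; its "shot" number tells which), for a name from the list of things; names that differ only in an ending like _2 or _b are one class to them, and where a whole thing is asked for, a point or a joint stands for the part that bears it (a point fixed in the world has none). Each returns a list of dicts, best first, with "conf" (0 to 1); they miss things now and then, are a little off and sometimes report something else, mostly with a low value. They report only what shows in the picture. A call takes as long as a camera call. They do not tell look-alikes from the thing itself.
- arm.recognise(query, picture): "at" ([x, y, z] in m, in the coordinates of the camera as it stood for that picture, good to about 4 mm: the middle of the surface that is visible of it).
The state is a dict: "t": time; "q": joint angles; "qd": joint speeds; "joint_efforts": joint torques, N m; "eef_pos": TCP position; "ee_rot": TCP orientation; "force": force on the tool from outside, world axes, zero at the start; "moment": the same for the moment, N m; "width": finger opening in m; "gripper_force": force on a finger pad.
Only numpy, scipy, OpenCV 4.12 (cv2) and the standard library are available. Lean on these libraries where they do the work, as an engineer would, in place of code of your own. Each camera call takes 0.05 s, during which the arm holds its last target. There are 200 camera calls.

## Working session

There is one attempt and no reset: what is moved stays moved. The work goes in short steps, Python scripts to look and compute and a tool call to move; the robot and the scene stay as the last step left them, time stands still between calls to the robot, and variables do not carry over. Pictures are saved under pics/ and viewed, at most 10 in all, crops included, and the job is handed in when it is done.

Besides the shell and the picture viewer there is one more tool, called after "Emit:" as name(argument=value, ...) on one line, values as JSON. servo_tool: Moves the arm, as the interface text tells. Its arguments: {"type":"object","properties":{"deltas":{"type":"array","items":{"type":"array","items":{"type":"number"}}},"squeeze":{"type":"number"}},"required":["deltas"]}

```bash
mkdir -p pics; ls
cat > h.py <<'E'
import numpy as np, cv2, json
from station import arm
from scipy.spatial.transform import Rotation as R
def pose(f):
    o=np.array(f["orientation"],float)
    Rm=o if o.shape==(3,3) else (R.from_euler('xyz',o).as_matrix() if o.size==3 else R.from_quat(o).as_matrix())
    return Rm,np.array(f["position"])
def w(f,p):
    Rm,t=pose(f); return Rm@np.array(p)+t
def ray(f,u,v,z):
    Rm,t=pose(f); d=Rm@np.linalg.inv(np.array(f["K"]))@np.array([u,v,1.]); return t+d*(z-t[2])/d[2]
def px(f,p):
    Rm,t=pose(f); c=np.array(f["K"])@(Rm.T@(np.array(p)-t)); return c[:2]/c[2]
def save(f,n): cv2.imwrite("pics/"+n,f["color"][:,:,::-1])
E
python3 - <<'E'
from h import *
s=arm.get_state(); print({k:np.round(s[k],3).tolist() for k in s})
for c in ["side","top","wrist"]:
    f=arm.grab_frame(c); save(f,c+"0.png"); print(c,np.round(f["position"],3),f["orientation"],f["K"][0])
    for q in ["pin","pin_grip","rest","rest_far","tray","tray_mouth","tray_stop","disc1"]:
        for r in arm.recognise(q,f)[:5]:
            p=w(f,r["at"]); print(q,round(r["conf"],2),np.round(p,3),np.round(px(f,p)))
E
```

```text
pics
{'t': 0.0, 'q': [-1.018, 0.359, 0.011, -0.0, -1.224, -0.288], 'qd': [0.001, -0.001, -0.0, -0.0, 0.0, 0.001], 'joint_efforts': [-0.0, -58.271, 29.306, 6.997, 0.007, -0.0], 'eef_pos': [0.176, -0.651, 0.226], 'ee_rot': [3.14, -0.0, -2.877], 'force': [-0.002, 0.079, 0.53], 'moment': [-0.016, 0.001, 0.001], 'gripper_force': 0.0, 'width': 0.088}
side [0.384 0.48  0.641] [-2.48996252  0.0140666  -2.54025175] [387.8673068    0.         322.11284985]
pin 0.83 [ 0.578 -0.149  0.076] [418. 121.]
pin_grip 0.81 [ 0.579 -0.148  0.075] [417. 121.]
pin_grip 0.63 [ 0.638 -0.151  0.008] [389. 133.]
pin_grip 0.57 [0.6   0.167 0.063] [326. 222.]
rest 0.83 [ 0.639 -0.154  0.009] [390. 132.]
rest 0.44 [0.644 0.028 0.021] [346. 177.]
rest_far 0.76 [ 0.642 -0.154  0.008] [388. 131.]
tray 0.67 [0.677 0.177 0.03 ] [290. 216.]
tray_mouth 0.94 [0.676 0.177 0.032] [290. 216.]
tray_stop 0.77 [0.671 0.184 0.031] [290. 220.]
disc1 0.69 [0.647 0.174 0.071] [302. 210.]
disc1 0.67 [ 0.638 -0.152  0.011] [390. 132.]
disc1 0.62 [0.6   0.168 0.063] [326. 223.]
disc1 0.59 [0.619 0.175 0.073] [315. 217.]
disc1 0.55 [0
[... 275 characters left out ...]
 [ 0.646 -0.155  0.008] [447. 208.]
rest 0.64 [ 0.596 -0.154  0.079] [456. 231.]
rest_far 0.55 [ 0.642 -0.153  0.005] [445. 210.]
tray 0.73 [0.68  0.152 0.024] [300. 189.]
tray_mouth 0.6 [0.678 0.156 0.025] [298. 189.]
tray_stop 0.74 [ 0.641 -0.158  0.009] [448. 210.]
tray_stop 0.72 [0.613 0.416 0.016] [175. 218.]
tray_stop 0.26 [ 0.592 -0.151  0.077] [454. 233.]
disc1 0.72 [0.622 0.161 0.07 ] [294. 215.]
disc1 0.72 [0.633 0.153 0.074] [298. 209.]
disc1 0.64 [0.643 0.156 0.074] [296. 204.]
disc1 0.64 [0.561 0.031 0.062] [359. 247.]
disc1 0.54 [0.602 0.157 0.071] [295. 225.]
wrist [ 0.108 -0.669  0.386] [ 2.87161985e+00 -5.98828118e-04  1.83657532e+00] [346.29138632   0.         321.90779404]
```

Run:
```python
import cv2
a=cv2.imread("pics/top0.png")[130:290,160:500]; cv2.imwrite("pics/topc.png",cv2.resize(a,None,fx=2.35,fy=2.35,interpolation=2))
a=cv2.imread("pics/side0.png")[60:320,200:480]; cv2.imwrite("pics/sidec.png",cv2.resize(a,None,fx=2.3,fy=2.3,interpolation=2))
```

```text
(no output)
```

View pics/topc.png

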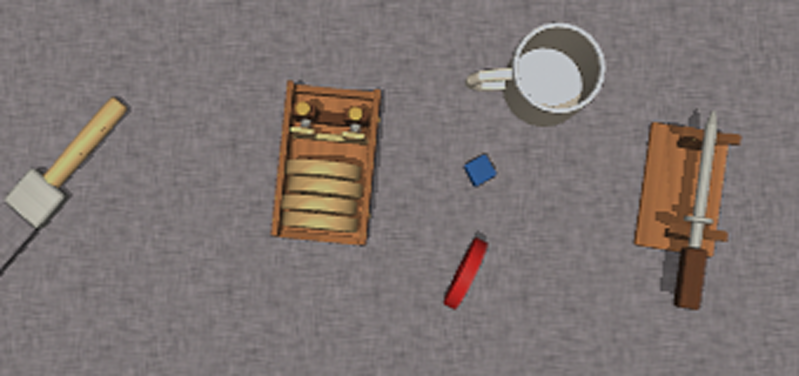

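View pics/sidec.png

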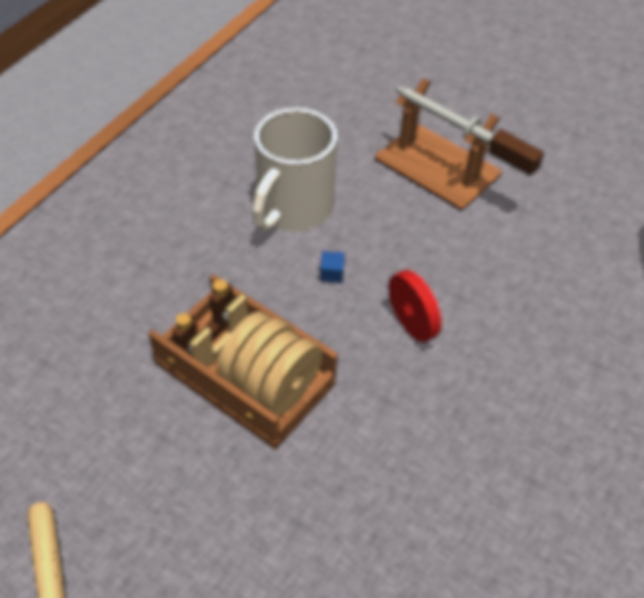

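The four plain discs in the tray (crop 1 px 322,168–222) are the ones meant. The red one standing alone at (465,272) is the look-alike. The pin lies at (700,210) with its tip up in the picture (world +x).

Run:
```python
from h import *
f=arm.grab_frame("top")
g=lambda u,v,z: ray(f,160+u/2.35,130+v/2.35,z)
tip=g(712,113,.07); end=g(689,306,.081); hf=g(694,249,.081); fl=g(699,219,.07)
print("pin",tip,fl,hf,end); d=tip-fl; print("yaw",np.degrees(np.arctan2(d[1],d[0])))
a=g(275,235,.048);b=g(290,82,.048);c=g(366,244,.048);e=g(381,90,.048)
print("tray",a,b,c,e)
for p,q in((a,b),(c,e)): print(np.degrees(np.arctan2((q-p)[1],(q-p)[0])),np.linalg.norm(q-p))
```

```text
pin [ 0.70034091 -0.17044809  0.07      ] [ 0.61152537 -0.15897591  0.07      ] [ 0.58644858 -0.15154186  0.081     ] [ 0.54014902 -0.14716587  0.081     ]
yaw -7.360065425888656
tray [0.5920558  0.19556898 0.048     ] [0.72507463 0.18609619 0.048     ] [0.58585977 0.11726309 0.048     ] [0.71923711 0.10686314 0.048     ]
-4.073381673989119 0.13335569555363103
-4.458551109740082 0.13378218821673546
```

Emit:
servo_tool(deltas=[[-0.6,-28,21,0,0,0,0],[-0.6,-28,21,0,0,0,0],[-0.6,-28,21,0,0,0,0],[-0.6,-28,21,0,0,0,0],[-0.6,-28,21,0,0,0,0],[-0.6,-28,21,0,0,0,0],[-0.6,-28,21,0,0,0,0],[-0.6,-28,21,0,0,0,0],[-0.6,-28,21,0,0,0,0],[-0.6,-28,21,0,0,0,0],[-0.6,-28,21,0,0,0,0],[-0.6,-28,21,0,0,0,0],[-0.6,-28,21,0,0,0,0],[-0.6,-28,21,0,0,0,0],[-0.6,-28,21,0,0,0,0],[-0.6,-28,21,0,0,0,0],[-0.6,-28,21,0,0,0,0],[-0.6,-28,21,0,0,0,0]])

```text
t: 2.9
eef_pos: [0.565, -0.1531, 0.2269]
ee_rot: [-3.141, 0.001, -2.877]
force: [0.8, -0.8, -0.2]
width: 0.0702
gripper_force: 0.0
```

Emit:
servo_tool(deltas=[[-0.6,0,0,10,0,0,5.6],[-0.6,0,0,10,0,0,5.6],[-0.6,0,0,10,0,0,5.6],[-0.6,0,0,0,0,0,5.6],[-0.6,0,0,0,0,0,0],[-0.6,0,0,0,0,0,0]], squeeze=50)

```text
t: 3.4
eef_pos: [0.5643, -0.1548, 0.1968]
ee_rot: [-3.141, 0.0, 3.019]
force: [-0.3, 0.1, -0.1]
width: 0.07
gripper_force: 0.0
```

Run:
```python
from h import *
s=arm.get_state(); print({k:np.round(s[k],4).tolist() for k in ("t","q","eef_pos","ee_rot","force","width")})
f=arm.grab_frame("wrist"); save(f,"wr1.png")
for q in ["pin","pin_grip","rest_far"]:
    for r in arm.recognise(q,f)[:2]:
        p=w(f,r["at"]); print(q,round(r["conf"],2),np.round(p,3),np.round(px(f,p)))
```

```text
{'t': 3.4, 'q': [0.0664, 0.2332, -0.2353, 0.0002, -1.1021, -1.7603], 'eef_pos': [0.5643, -0.1548, 0.1968], 'ee_rot': [-3.1414, 0.0002, 3.0186], 'force': [-0.3142, 0.0673, -0.065], 'width': 0.07}
pin 0.58 [ 0.586 -0.156  0.078] [322. 220.]
pin_grip 0.56 [ 0.579 -0.152  0.084] [325. 214.]
rest_far 0.88 [ 0.625 -0.163  0.008] [320. 234.]
```

View pics/wr1.png

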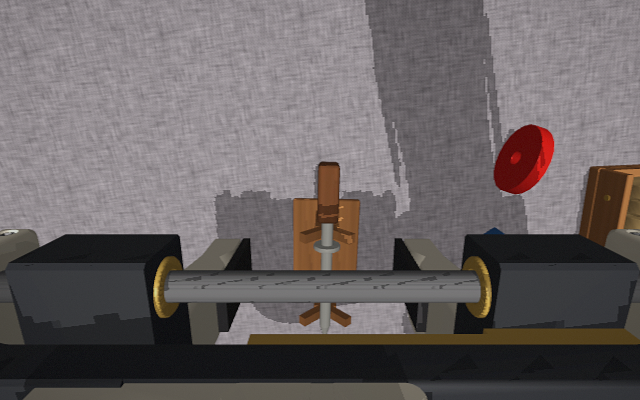

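The wrist view shows the handle at about (329,163–222), flange (327,246) and rod tip (325,331). I'll project these to positions.

Run:
```python
from h import *
f=arm.grab_frame("wrist")
im=f["color"].astype(int)
for v in (166,172,180,190,200,228,232,256,262):
    r=im[v,300:355]; print(v,[int(x) for x in np.abs(np.diff(r.sum(1))).argsort()[-4:]+300])
rear=ray(f,329,163,.081); fl=ray(f,327,243,.07); tip=ray(f,325,332,.07); hb=ray(f,329.5,190,.081);mid=ray(f,326.5,260,.07)
print(rear,hb,fl,mid,tip); print(np.degrees(np.arctan2((mid-hb)[1],(mid-hb)[0])),np.degrees(np.arctan2((tip-rear)[1],(tip-rear)[0])))
t,Rm=f["position"],pose(f)[0]; print(t)
save(f,"x.png");
a=f["color"][150:345,280:370,::-1]; cv2.imwrite("pics/wr1c.png",cv2.resize(a,None,fx=3,fy=3,interpolation=0))
```

```text
166 [315, 314, 317, 339]
172 [340, 314, 313, 339]
180 [317, 314, 315, 339]
190 [316, 313, 345, 338]
200 [339, 337, 338, 316]
228 [320, 331, 332, 321]
232 [322, 332, 331, 321]
256 [331, 320, 330, 321]
262 [331, 320, 321, 330]
[ 0.53825244 -0.14447648  0.081     ] [ 0.5603361  -0.14668224  0.081     ] [ 0.61069792 -0.15462019  0.07      ] [ 0.62692826 -0.15702146  0.07      ] [ 0.7012127  -0.16741459  0.07      ]
-8.825380624173523 -8.01225141492265
[ 0.4935947  -0.14481985  0.35591258]
```

View pics/wr1c.png

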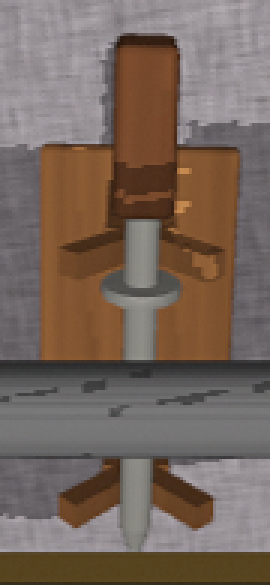

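Emit:
servo_tool(deltas=[[-0.6,0,5.5,25,0,0,0.8],[-0.6,0,0,25,0,0,0],[-0.6,0,0,25,0,0,0],[-0.6,0,0,25,0,0,0],[-0.6,0,0,20,0,0,0],[-0.6,0,0,14,0,0,0],[-0.6,0,0,8,0,0,0],[-0.6,0,0,0,0,0,0],[0.2,0,0,0,0,0,0],[0.35,0,0,0,0,0,0],[0.45,0,0,0,0,0,0],[0.5,0,0,0,0,0,0],[0.5,0,0,0,0,0,0],[0.5,0,0,0,0,0,0]], squeeze=4)

```text
t: 4.82
eef_pos: [0.5651, -0.1493, 0.0551]
ee_rot: [3.141, 0.001, 3.002]
force: [0.3, -0.1, 0.1]
width: 0.0356
gripper_force: 0.0
```

Emit:
servo_tool(deltas=[[0.6,0,0,0,0,0,0],[0.7,0,0,0,0,0,0],[0.8,0,0,0,0,0,0],[1,0,0,0,0,0,0],[1,0,0,0,0,0,0],[1,0,0,0,0,0,0]], squeeze=4)

```text
t: 5.32
eef_pos: [0.5648, -0.1494, 0.0546]
ee_rot: [-3.141, 0.0, 3.001]
force: [-0.1, -1.2, 2.1]
width: 0.0182
gripper_force: 4.0
```

Emit:
servo_tool(deltas=[[1,0,-1,0,0,0,0],[1,0,0,0,0,0,0],[1,0,0,0,0,0,0]], squeeze=4)

```text
t: 5.57
eef_pos: [0.5647, -0.15, 0.0545]
ee_rot: [3.141, -0.0, 3.001]
force: [0.1, 1.7, 0.8]
width: 0.0182
gripper_force: 4.0
```

Emit:
servo_tool(deltas=[[1,0,0,0,0,0,0],[1,0,0,0,0,0,0],[1,0,0,0,0,0,0],[1,0,0,0,0,0,0]], squeeze=50)

```text
t: 5.9
eef_pos: [0.5647, -0.1501, 0.0545]
ee_rot: [3.141, 0.0, 3.002]
force: [-0.7, 2.4, 0.8]
width: 0.0176
gripper_force: 50.0
```

Emit:
servo_tool(deltas=[[1,0,0,-5,0,0,0],[1,0,0,-10,0,0,0],[1,0,0,-25,0,0,0],[1,0,0,-30,0,0,0],[1,0,0,-30,0,0,0],[1,10,18,0,0,0,0],[1,17.6,29.6,0,0,0,0],[1,17.6,29.6,0,0,0,0],[1,17.6,29.6,0,0,0,0],[1,17.6,29.6,0,0,0,0],[1,17.6,29.6,0,0,0,0],[1,17.6,29.6,0,0,0,0],[1,17.6,29.6,0,0,0,0],[1,17.6,29.6,0,0,0,0],[1,17.6,29.6,0,0,0,0],[1,7,12,0,0,0,-3.7],[1,0,0,0,0,0,0],[1,0,0,0,0,0,0]])

```text
t: 7.4
eef_pos: [0.4322, 0.1684, 0.1554]
ee_rot: [3.141, 0.001, 3.068]
force: [0.1, 0.5, -1.8]
width: 0.0173
gripper_force: 50.0
```

Emit:
servo_tool(deltas=[[1,0,0,25,0,0,0],[1,0,0,30,0,0,0],[1,0,0,30,0,0,0],[1,0,0,20,0,0,0],[1,0,0,10,0,0,0],[1,0,0,5,0,0,0],[1,0,0,0,0,0,0],[1,0,0,0,0,0,0],[1,0,0,0,0,0,0]])

```text
t: 8.15
eef_pos: [0.4332, 0.1679, 0.0356]
ee_rot: [3.14, 0.001, 3.065]
force: [-0.3, -0.6, -0.7]
width: 0.0177
gripper_force: 50.0
```

Run:
```python
from h import *
s=arm.get_state(); print({k:np.round(s[k],4).tolist() for k in ("t","q","eef_pos","ee_rot","force","moment","width")})
f=arm.grab_frame("top"); g=arm.grab_frame("side")
a=f["color"][165:270,230:400,::-1]; b=g["color"][150:300,240:460,::-1]
a=cv2.resize(a,None,fx=4.7,fy=4.7,interpolation=2); b=cv2.resize(b,None,fx=3.6,fy=3.6,interpolation=2)
cv2.imwrite("pics/t2.png",a); cv2.imwrite("pics/s2.png",b)
p=np.array(s["eef_pos"]); y=s["ee_rot"][2]; d=-np.array([np.cos(y),np.sin(y),0])
for n,L in (("flange",48),("tip",138)):
    q=p+d*L/1e3+[0,0,.0155]; print(n,q,(px(f,q)-[230,165])*4.7,(px(g,q)-[240,150])*3.6)
```

```text
{'t': 8.15, 'q': [0.7956, 0.2394, -0.6836, 0.0003, -0.6461, -2.4428], 'eef_pos': [0.4332, 0.1679, 0.0356], 'ee_rot': [3.1404, 0.0012, 3.0655], 'force': [-0.3144, -0.5679, -0.6741], 'moment': [-0.013, 0.0192, 0.0136], 'width': 0.0177}
flange [0.48101373 0.16427833 0.05105168] [286.84523703 569.70712252] [522.46906447 387.74167822]
tip [0.57075298 0.15743235 0.05105168] [307.9830305  357.05485055] [370.0788456  287.43144413]
```

View pics/t2.png

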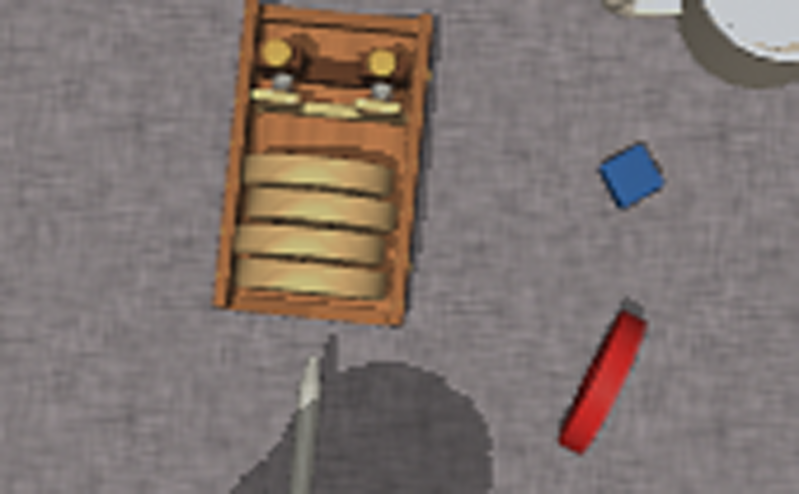

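View pics/s2.png

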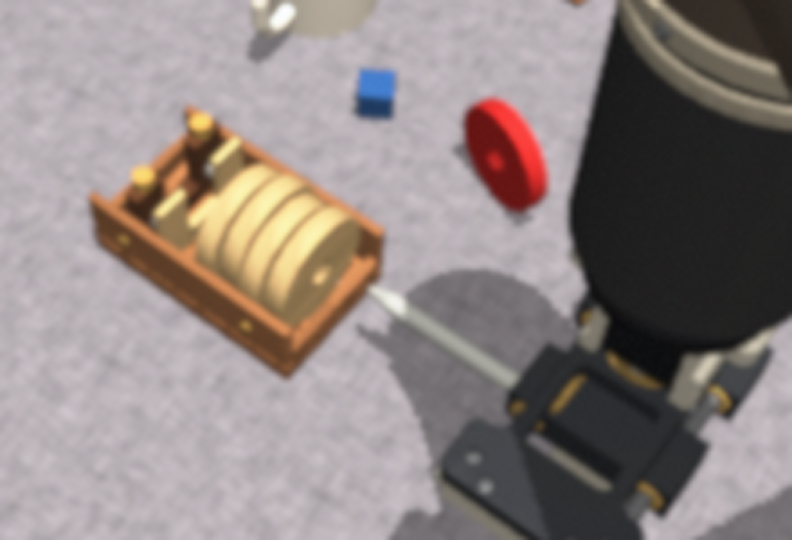

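The top view shows the tip at (315,355), about 7 px right of where kinematics predict it, so that camera has a bias of about 3 mm in y. The tray walls run (217,303)–(248,2) and (403,322)–(434,15). The side view shows the tip at (369,289), matching the prediction, and the disc1 hole at (320,275).

Run:
```python
from h import *
f=arm.grab_frame("top"); g=arm.grab_frame("side")
T=lambda u,v,z: ray(f,230+u/4.7,165+v/4.7,z)
b=np.array([.57075,.15743,.05105])-T(315,355,.05105); print("bias",b)
L0,L1,R0,R1=[T(*p,.048)+b for p in((217,303),(248,2),(403,322),(434,15))]
print(L0,L1,R0,R1,np.degrees(np.arctan2(*(L1-L0)[1::-1])),np.degrees(np.arctan2(*(R1-R0)[1::-1])))
m0,m1=(L0+R0)/2,(L1+R1)/2; print("front,back",m0,m1,np.linalg.norm(m1-m0),np.linalg.norm(L0-R0))
for n,(x0,x1,v) in {"d1":(240,388,272),"d2":(238,383,238),"d3":(243,393,205),"d4":(245,391,172)}.items(): print(n,T((x0+x1)/2,v,.075)+b)
for uv in((304,97,),(332,107),(378,103)): print("pad",T(*uv,.075)+b)
# side: hole of disc1 on ray; param by x
Rm,t=pose(g); d=Rm@np.linalg.inv(np.array(g["K"]))@np.array([240+320/3.6,150+275/3.6,1]);
for x in (.595,.6,.605): print("hole",t+d*(x-t[0])/d[0])
```

```text
bias [-9.35186357e-04  2.97381607e-03 -4.16333634e-17]
[0.59215921 0.20029421 0.048     ] [0.72302139 0.19034874 0.048     ] [0.58556494 0.12024942 0.048     ] [0.71852736 0.10940772 0.048     ] -4.3460978442739 -4.661559008565051
front,back [0.58886207 0.16027181 0.048     ] [0.72077438 0.14987823 0.048     ] 0.13232113236673415 0.08031595753700661
d1 [0.60517024 0.15702343 0.075     ]
d2 [0.61931599 0.15881471 0.075     ]
d3 [0.63316618 0.1560011  0.075     ]
d4 [0.64699754 0.15632043 0.075     ]
pad [0.67847963 0.16293139 0.075     ]
pad [0.67444916 0.15107487 0.075     ]
pad [0.6764514  0.13181521 0.075     ]
hole [0.595      0.16599432 0.05244359]
hole [0.6        0.15854318 0.03848493]
hole [0.605      0.15109203 0.02452626]
```

Emit:
servo_tool(deltas=[[1,0,3.5,4.5,0,0,0],[1,-8,0,0,0,0,0],[1,-8,0,0,0,0,0],[1,-6,0,0,0,0,0],[1,0,0,0,0,0,0]])

```text
t: 8.77
eef_pos: [0.4562, 0.1699, 0.03]
ee_rot: [3.141, 0.001, 3.066]
force: [0.8, -0.4, -1.3]
width: 0.0176
gripper_force: 50.0
```

Emit:
servo_tool(deltas=[[1,-3,0,0,0,0,0],[1,-3,0,0,0,0,0],[1,-3,0,0,0,0,0],[1,-3,0,0,0,0,0],[1,-3,0,0,0,0,0],[1,0,0,0,0,0,0]])

```text
t: 9.27
eef_pos: [0.4702, 0.1685, 0.0301]
ee_rot: [3.141, 0.0, 3.066]
force: [0.7, 0.4, -0.7]
width: 0.0176
gripper_force: 50.0
```

Run:
```python
from h import *
s=arm.get_state(); print({k:np.round(s[k],4).tolist() for k in ("t","eef_pos","ee_rot","force","moment")})
f=arm.grab_frame("top"); g=arm.grab_frame("side")
a=f["color"][165:240,270:325,::-1]; b=g["color"][190:255,290:375,::-1]
cv2.imwrite("pics/m3.png",np.hstack([cv2.resize(a,(403,550),interpolation=2),cv2.resize(b,(397,304),interpolation=2)[[*range(304)]+[0]*246]]))
```

```text
{'t': 9.2667, 'eef_pos': [0.4702, 0.1685, 0.0301], 'ee_rot': [3.1414, 0.0004, 3.066], 'force': [0.7237, 0.3836, -0.6908], 'moment': [-0.012, 0.0723, 0.0173]}
```

View pics/m3.png

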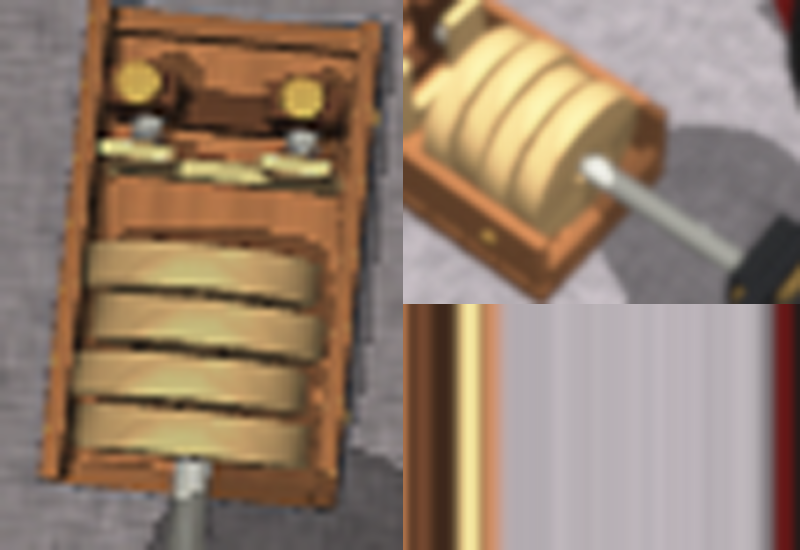

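Emit:
servo_tool(deltas=[[1,-2.5,0,0,0,0,0],[1,-2.5,0,0,0,0,0],[1,-2.5,0,0,0,0,0],[1,-2.5,0,0,0,0,0],[1,-2.5,0,0,0,0,0],[1,-2.5,0,0,0,0,0],[1,0,0,0,0,0,0]])

```text
t: 9.95
eef_pos: [0.4851, 0.1674, 0.03]
ee_rot: [3.141, 0.0, 3.066]
force: [-0.4, -0.5, -1.7]
width: 0.0176
gripper_force: 50.0
```

Emit:
servo_tool(deltas=[[1,-2.5,0,0,0,0,0],[1,-2.5,0,0,0,0,0],[1,-2.5,0,0,0,0,0],[1,-2.5,0,0,0,0,0],[1,-2.5,0,0,0,0,0],[1,-2.5,0,0,0,0,0],[1,0,0,0,0,0,0]])

```text
t: 10.53
eef_pos: [0.5, 0.1662, 0.0301]
ee_rot: [3.142, 0.0, 3.066]
force: [-0.3, 0.4, -0.4]
width: 0.0179
gripper_force: 50.0
```

Emit:
servo_tool(deltas=[[1,-2.5,0,0,0,0,0],[1,-2.5,0,0,0,0,0],[1,-2.5,0,0,0,0,0],[1,-2.5,0,0,0,0,0],[1,-2.5,0,0,0,0,0],[1,-2.5,0,0,0,0,0],[1,0,0,0,0,0,0]])

```text
t: 11.12
eef_pos: [0.515, 0.1651, 0.0301]
ee_rot: [3.141, 0.0, 3.066]
force: [0.5, 0.2, -0.1]
width: 0.0174
gripper_force: 50.0
```

Run:
```python
from h import *
s=arm.get_state(); print({k:np.round(s[k],4).tolist() for k in ("t","eef_pos","ee_rot","force","moment")})
f=arm.grab_frame("top"); g=arm.grab_frame("side")
a=f["color"][165:240,270:325,::-1]; b=g["color"][170:255,265:375,::-1]
c=np.zeros((550,800,3),np.uint8); c[:,:403]=cv2.resize(a,(403,550),interpolation=2); c[:307,403:]=cv2.resize(b,(397,307),interpolation=2)
cv2.imwrite("pics/m4.png",c)
```

```text
{'t': 11.1167, 'eef_pos': [0.515, 0.1651, 0.0301], 'ee_rot': [3.1415, 0.0003, 3.066], 'force': [0.5213, 0.2461, -0.051], 'moment': [0.0324, 0.0191, -0.056]}
```

View pics/m4.png

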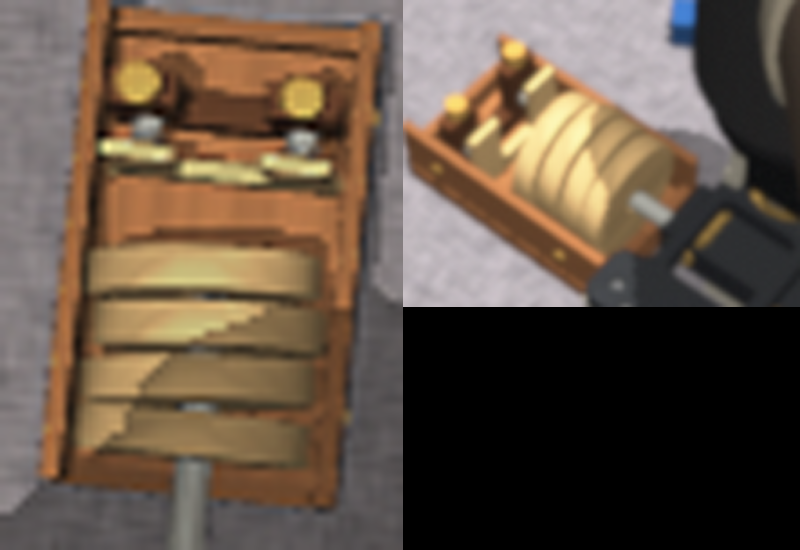

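The rod shows between the discs (top crop u≈195), and all four are threading freely.

Emit:
servo_tool(deltas=[[1,-2.5,0,0,0,0,0],[1,-2.5,0,0,0,0,0],[1,-2.5,0,0,0,0,0],[1,-2.5,0,0,0,0,0],[1,-2.5,0,0,0,0,0],[1,-2.5,0,0,0,0,0],[1,-2.5,0,0,0,0,0],[1,-2.5,0,0,0,0,0],[1,-2.5,0,0,0,0,0],[1,-2.5,0,0,0,0,0],[1,0,0,0,0,0,0]])

```text
t: 12.13
eef_pos: [0.5399, 0.1632, 0.0301]
ee_rot: [3.141, 0.0, 3.066]
force: [-0.5, 0.7, -0.6]
width: 0.0173
gripper_force: 50.0
```

Emit:
servo_tool(deltas=[[1,-2,0,0,0,0,0],[1,-2,0,0,0,0,0],[1,-2,0,0,0,0,0],[1,-2,0,0,0,0,0],[1,-2,0,0,0,0,0],[1,-2,0,0,0,0,0],[1,-2,0,0,0,0,0],[1,-2,0,0,0,0,0],[1,-2,0,0,0,0,0],[1,0,0,0,0,0,0]])

```text
t: 12.97
eef_pos: [0.558, 0.162, 0.0305]
ee_rot: [3.141, 0.001, 3.066]
force: [-0.6, 0.6, 2.9]
width: 0.0181
gripper_force: 50.0
```

Emit:
servo_tool(deltas=[[1,-1.5,0,0,0,0,0],[1,-1.5,0,0,0,0,0],[1,-1.5,0,0,0,0,0],[1,-1.5,0,0,0,0,0],[1,0,0,0,0,0,0]])

```text
t: 13.38
eef_pos: [0.5633, 0.1614, 0.0304]
ee_rot: [3.142, 0.0, 3.066]
force: [-2.9, 1.1, 5.2]
width: 0.0177
gripper_force: 50.0
```

Emit:
servo_tool(deltas=[[1,0,0,-0.6,0,0,0],[1,0,0,-0.6,0,0,0],[1,0,0,0,0,0,0]])

```text
t: 13.63
eef_pos: [0.5631, 0.1613, 0.0311]
ee_rot: [-3.142, -0.0, 3.066]
force: [-0.2, 0.2, 0.2]
width: 0.0176
gripper_force: 50.0
```

Run:
```python
from h import *
s=arm.get_state(); print({k:np.round(s[k],4).tolist() for k in ("t","eef_pos","ee_rot","force","moment")})
f=arm.grab_frame("top"); g=arm.grab_frame("side")
a=f["color"][165:240,270:325,::-1]; b=g["color"][170:255,265:375,::-1]
c=np.zeros((550,800,3),np.uint8); c[:,:403]=cv2.resize(a,(403,550),interpolation=2); c[:307,403:]=cv2.resize(b,(397,307),interpolation=2)
cv2.imwrite("pics/m5.png",c)
```

```text
{'t': 13.6333, 'eef_pos': [0.5631, 0.1613, 0.0311], 'ee_rot': [-3.1415, -0.0003, 3.0659], 'force': [-0.1973, 0.2162, 0.2473], 'moment': [0.1229, 0.2786, -0.0215]}
```

View pics/m5.png

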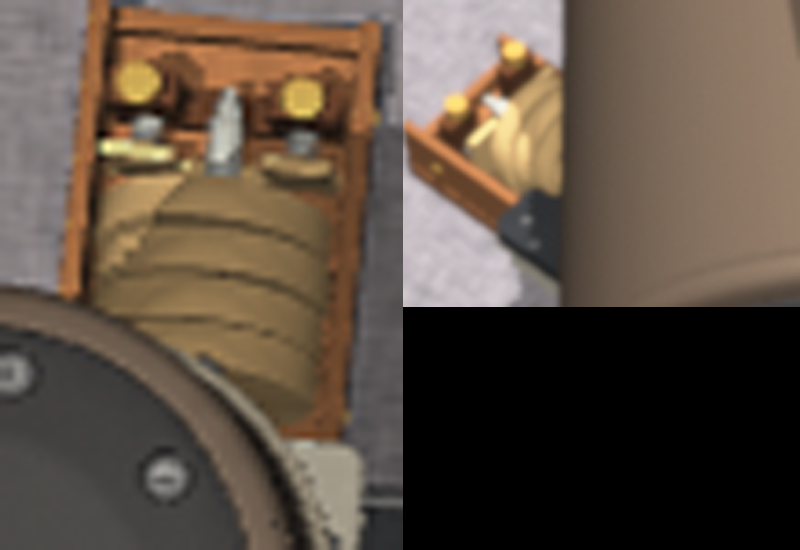

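The discs are nearly closed up, leaning slightly, and the rod tip passes through the slot at (228,130). I'll push on slowly.

Emit:
servo_tool(deltas=[[1,-1.3,0,0,0,0,0],[1,-1.3,0,0,0,0,0],[1,-1.3,0,0,0,0,0],[1,-1.3,0,0,0,0,0],[1,0,0,0,0,0,0]])

```text
t: 14.15
eef_pos: [0.5688, 0.1609, 0.0311]
ee_rot: [-3.141, -0.0, 3.066]
force: [-0.5, 0.5, -0.9]
width: 0.0179
gripper_force: 50.0
```

Emit:
servo_tool(deltas=[[1,-1.3,0,0,0,0,0],[1,-1.3,0,0,0,0,0],[1,-1.3,0,0,0,0,0],[1,0,0,0,0,0,0]])

```text
t: 14.48
eef_pos: [0.5726, 0.1606, 0.0312]
ee_rot: [-3.142, 0.0, 3.066]
force: [-0.8, 0.3, -0.4]
width: 0.0176
gripper_force: 50.0
```

Emit:
servo_tool(deltas=[[1,-1.2,0,0,0,0,0],[1,-1.2,0,0,0,0,0],[1,0,0,0,0,0,0]])

```text
t: 14.73
eef_pos: [0.5746, 0.1603, 0.0311]
ee_rot: [-3.141, -0.001, 3.066]
force: [-1.7, 0.4, -1.3]
width: 0.0175
gripper_force: 50.0
```

Emit:
servo_tool(deltas=[[1,-1,0,0,0,0,0],[1,-1,0,0,0,0,0],[1,0,0,0,0,0,0]])

```text
t: 14.98
eef_pos: [0.5761, 0.1601, 0.031]
ee_rot: [-3.141, -0.001, 3.066]
force: [-4.8, 0.3, 1.6]
width: 0.0176
gripper_force: 50.0
```

Contact with the pad is building.

Emit:
servo_tool(deltas=[[1,-1,0,0,0,0,0],[1,-1,0,0,0,0,0],[1,0,0,0,0,0,0]])

```text
t: 15.23
eef_pos: [0.5774, 0.1598, 0.0309]
ee_rot: [-3.141, -0.002, 3.066]
force: [-7.8, 0.7, 2.4]
width: 0.0176
gripper_force: 50.0
```

Run:
```python
from h import *
s=arm.get_state(); print({k:np.round(s[k],4).tolist() for k in ("t","eef_pos","force","moment")})
```

```text
{'t': 15.2333, 'eef_pos': [0.5774, 0.1598, 0.0309], 'force': [-7.822, 0.6744, 2.4344], 'moment': [0.4745, 2.694, 0.0855]}
```

Emit:
servo_tool(deltas=[[1,-0.9,0,0,0,0,0],[1,0,0,0,0,0,0],[1,0,0,0,0,0,0],[1,0,0,0,0,0,0],[1,0,0,0,0,0,0],[1,0,0,0,0,0,0],[1,0,0,0,0,0,0],[1,0,0,0,0,0,0],[1,0,0,0,0,0,0],[1,0,0,0,0,0,0],[1,0,0,0,0,0,0],[1,0,0,0,0,0,0],[1,0,0,0,0,0,0]])

```text
t: 16.32
eef_pos: [0.578, 0.1597, 0.0308]
ee_rot: [-3.141, -0.003, 3.066]
force: [-8.8, 1.3, 0.8]
width: 0.0178
gripper_force: 50.0
```

Emit:
servo_tool(deltas=[[1,1.2,0,0,0,0,0],[1,1.2,0,0,0,0,0],[1,1.2,0,0,0,0,0],[1,1.2,0,0,0,0,0],[1,0,0,0,0,0,0],[1,0,0,0,0,0,0]], squeeze=60)

```text
t: 16.82
eef_pos: [0.5753, 0.1606, 0.0315]
ee_rot: [3.141, 0.001, 3.066]
force: [-0.0, 0.5, -1.3]
width: 0.0176
gripper_force: 60.0
```

Emit:
servo_tool(deltas=[[1,0,0,-1,0,0,0],[1,0,0,-1,0,0,0],[1,0,0,-1,0,0,0],[1,0,0,-1,0,0,0],[1,0,0,0,0,0,0],[1,0,0,0,0,0,0]])

```text
t: 17.32
eef_pos: [0.5749, 0.1605, 0.0353]
ee_rot: [3.142, 0.0, 3.066]
force: [0.1, -0.6, -2.4]
width: 0.0174
gripper_force: 60.0
```

Emit:
servo_tool(deltas=[[1,0,0,-3,0,0,0],[1,0,0,-5,0,0,0],[1,0,0,-7,0,0,0],[1,0,0,-8,0,0,0],[1,0,0,-8,0,0,0],[1,0,0,-8,0,0,0],[1,0,0,-8,0,0,0],[1,0,0,-8,0,0,0],[1,0,0,-8,0,0,0],[1,0,0,-8,0,0,0],[1,0,0,-8,0,0,0],[1,0,0,-8,0,0,0],[1,0,0,-8,0,0,0],[1,0,0,-8,0,0,0],[1,0,0,-7,0,0,0],[1,0,0,-5,0,0,0],[1,0,0,-3,0,0,0],[1,0,0,0,0,0,0],[1,0,0,0,0,0,0]])

```text
t: 18.9
eef_pos: [0.5747, 0.1604, 0.1531]
ee_rot: [3.142, -0.0, 3.066]
force: [-0.7, 0.2, -2.1]
width: 0.0176
gripper_force: 60.0
```

Run:
```python
from h import *
s=arm.get_state(); print({k:np.round(s[k],4).tolist() for k in ("t","eef_pos","ee_rot","force")})
f=arm.grab_frame("top"); g=arm.grab_frame("side"); w3=arm.grab_frame("wrist")
p=np.array(s["eef_pos"]); y=s["ee_rot"][2]; d=-np.array([np.cos(y),np.sin(y),0])
c=np.zeros((600,800,3),np.uint8)
for k,fr in enumerate((f,g)):
    q=px(fr,p+d*.1+[0,0,.0155]).astype(int); u,v=np.clip(q[0],60,579),np.clip(q[1],50,349)
    a=fr["color"][v-50:v+50,u-60:u+60,::-1]; c[:333,400*k:400*k+400]=cv2.resize(a,(400,333),interpolation=2)
    print(k,[((px(fr,p+d*L+[0,0,.0155])-[u-60,v-50])*3.33).round() for L in(.048,.096,.138)])
c[333:,:427]=cv2.resize(w3["color"][:,:,::-1],(427,267))
cv2.imwrite("pics/m6.png",c)
```

```text
{'t': 18.9, 'eef_pos': [0.5747, 0.1604, 0.1531], 'ee_rot': [3.1415, -0.0002, 3.0659], 'force': [-0.6878, 0.229, -2.113]}
0 [array([192., 267.]), array([202., 177.]), array([209.,  99.])]
1 [array([282., 219.]), array([207., 173.]), array([145., 135.])]
```

View pics/m6.png

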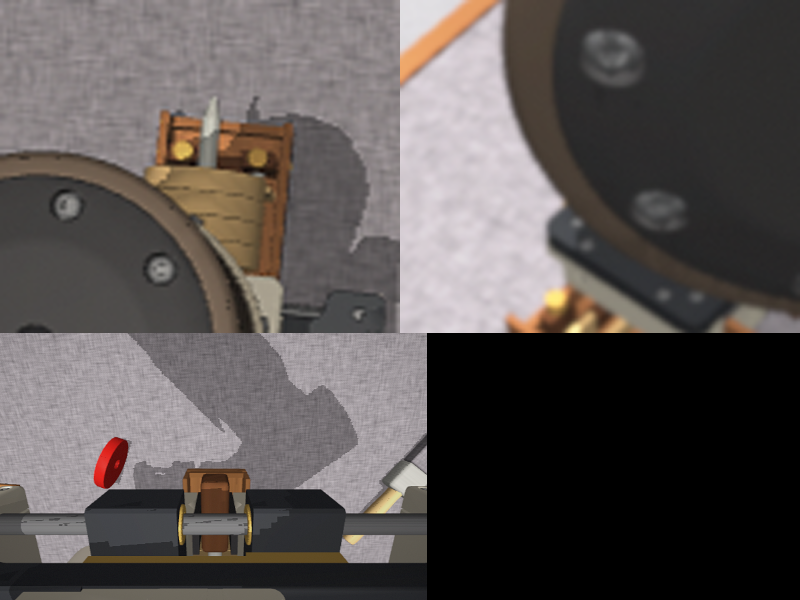

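All four discs hang close on the pin (top crop, strips at u 150–265, v 170–270). The tip is at (212,97), as predicted, so the pin has not slipped. Moving back to the rest.

Emit:
servo_tool(deltas=[[1,0,0,0,0,0,1.2],[1,0,0,0,0,0,1.3],[1,0,0,0,0,0,1.2],[1,-0.3,-3,0,0,0,0],[1,-0.9,-8,0,0,0,0],[1,-1.5,-14,0,0,0,0],[1,-2.2,-20,0,0,0,0],[1,-2.6,-24.3,0,0,0,0],[1,-2.6,-24.3,0,0,0,0],[1,-2.6,-24.3,0,0,0,0],[1,-2.6,-24.3,0,0,0,0],[1,-2.6,-24.3,0,0,0,0],[1,-2.6,-24.3,0,0,0,0],[1,-2.6,-24.3,0,0,0,0],[1,-2.6,-24.3,0,0,0,0],[1,-2.6,-24.3,0,0,0,0],[1,-2.2,-20,0,0,0,0],[1,-1.5,-14,0,0,0,0],[1,-0.9,-8,0,0,0,0],[1,-0.3,-3,0,0,0,0]])

```text
t: 20.72
eef_pos: [0.5639, -0.1517, 0.1532]
ee_rot: [-3.141, -0.0, 3.0]
force: [0.8, 0.1, -1.9]
width: 0.0177
gripper_force: 60.0
```

Emit:
servo_tool(deltas=[[1,0,0,0,0,0,0],[1,0,0,0,0,0,0],[1,0,0,0,0,0,0]])

```text
t: 20.97
eef_pos: [0.5647, -0.1492, 0.1533]
ee_rot: [3.142, 0.0, 3.002]
force: [-0.8, -0.0, -2.2]
width: 0.0179
gripper_force: 60.0
```

Run:
```python
from h import *
s=arm.get_state(); print({k:np.round(s[k],4).tolist() for k in ("t","eef_pos","ee_rot","force")})
y=s["ee_rot"][2]; e=np.array([.5647,-.1499,0])-s["eef_pos"]
print(e@[np.cos(y),np.sin(y),0]*1e3, e@[np.sin(y),-np.cos(y),0]*1e3, np.degrees(y-3.0018))
```

```text
{'t': 20.9667, 'eef_pos': [0.5647, -0.1492, 0.1533], 'ee_rot': [3.1415, 0.0001, 3.0022], 'force': [-0.7713, -0.0376, -2.2336]}
-0.12972000630966093 -0.6450476038372911 0.024990901081200934
```

Emit:
servo_tool(deltas=[[1,0,-0.4,4,0,0,0],[1,0,0,8,0,0,0],[1,0,0,10,0,0,0],[1,0,0,10,0,0,0],[1,0,0,10,0,0,0],[1,0,0,10,0,0,0],[1,0,0,10,0,0,0],[1,0,0,10,0,0,0],[1,0,0,8,0,0,0],[1,0,0,6,0,0,0],[1,0,0,4,0,0,0],[1,0,0,2.5,0,0,0],[1,0,0,0,0,0,0],[1,0,0,0,0,0,0]])

```text
t: 22.13
eef_pos: [0.5648, -0.1503, 0.061]
ee_rot: [-3.142, 0.0, 3.002]
force: [-0.2, 0.9, -1.3]
width: 0.0177
gripper_force: 60.0
```

Emit:
servo_tool(deltas=[[1,0,0,1.2,0,0,0],[1,0,0,1.2,0,0,0],[1,0,0,1.2,0,0,0],[1,0,0,0.8,0,0,0],[1,0,0,0,0,0,0],[1,0,0,0,0,0,0]])

```text
t: 22.63
eef_pos: [0.5646, -0.1503, 0.0563]
ee_rot: [3.142, -0.0, 3.001]
force: [-0.5, -0.8, -1.3]
width: 0.0173
gripper_force: 60.0
```

Emit:
servo_tool(deltas=[[1,0,0.3,0.8,0,0,0],[1,0,0,0,0,0,0],[1,0,0,0,0,0,0]])

```text
t: 22.88
eef_pos: [0.5646, -0.15, 0.0555]
ee_rot: [-3.142, -0.0, 3.001]
force: [0.7, 1.1, -2.9]
width: 0.0175
gripper_force: 60.0
```

Emit:
servo_tool(deltas=[[1,0,0,0.7,0,0,0],[1,0,0,0,0,0,0],[1,0,0,0,0,0,0]])

```text
t: 23.13
eef_pos: [0.5647, -0.15, 0.0549]
ee_rot: [-3.142, 0.0, 3.001]
force: [-0.1, -0.3, -3.2]
width: 0.0176
gripper_force: 60.0
```

Emit:
servo_tool(deltas=[[1,0,0,0.5,0,0,0],[1,0,0,0,0,0,0],[1,0,0,0,0,0,0]])

```text
t: 23.38
eef_pos: [0.5647, -0.15, 0.0546]
ee_rot: [3.142, 0.0, 3.001]
force: [-1.4, 0.4, -0.7]
width: 0.0177
gripper_force: 60.0
```

Emit:
servo_tool(deltas=[[1,0,0,0.5,0,0,0],[1,0,0,0,0,0,0],[1,0,0,0,0,0,0]])

```text
t: 23.63
eef_pos: [0.5648, -0.1499, 0.0543]
ee_rot: [-3.142, 0.001, 3.002]
force: [-2.5, 0.6, 4.0]
width: 0.0174
gripper_force: 60.0
```

Emit:
servo_tool(deltas=[[1,0,0,-0.3,0,0,0],[1,0,0,0,0,0,0],[1,0,0,0,0,0,0]], squeeze=20)

```text
t: 23.88
eef_pos: [0.5648, -0.1499, 0.0543]
ee_rot: [3.142, 0.0, 3.001]
force: [-1.0, 0.5, 3.5]
width: 0.018
gripper_force: 20.0
```

Emit:
servo_tool(deltas=[[1,0,0,0,0,0,0],[1,0,0,0,0,0,0],[1,0,0,0,0,0,0]], squeeze=3)

```text
t: 24.13
eef_pos: [0.5648, -0.15, 0.0542]
ee_rot: [-3.142, 0.0, 3.002]
force: [0.1, -0.2, 2.6]
width: 0.0181
gripper_force: 3.0
```

Run:
```python
from h import *
s=arm.get_state(); print({k:np.round(s[k],4).tolist() for k in ("t","eef_pos","ee_rot","force","moment","gripper_force")})
g=arm.grab_frame("side"); f=arm.grab_frame("top")
for fr in(f,g):
  for q in ("pin","disc1","rest"):
    for r in arm.recognise(q,fr)[:6]:
        p=w(fr,r["at"]); print(q,round(r["conf"],2),np.round(p,3))
```

```text
{'t': 24.1333, 'eef_pos': [0.5648, -0.15, 0.0542], 'ee_rot': [-3.1415, 0.0003, 3.0016], 'force': [0.0956, -0.1632, 2.5729], 'moment': [0.1452, 0.084, 0.0019], 'gripper_force': 2.9999}
disc1 0.77 [ 0.652 -0.153  0.1  ]
disc1 0.73 [ 0.637 -0.151  0.092]
disc1 0.62 [ 0.644 -0.152  0.095]
disc1 0.54 [ 0.627 -0.136  0.091]
rest 0.58 [ 0.676 -0.147  0.01 ]
rest 0.31 [0.659 0.158 0.016]
pin 0.72 [ 0.547 -0.144  0.077]
pin 0.63 [0.651 0.157 0.025]
disc1 0.66 [0.563 0.037 0.038]
disc1 0.59 [ 0.653 -0.135  0.087]
disc1 0.45 [ 0.643 -0.138  0.084]
rest 0.89 [ 0.639 -0.146  0.009]
rest 0.2 [0.607 0.426 0.017]
rest 0.15 [ 0.657 -0.139  0.088]
```

Emit:
servo_tool(deltas=[[0.58,0,0,0,0,0,0],[0.55,0,0,0,0,0,0],[0.5,0,0,0,0,0,0],[0.4,0,0,0,0,0,0],[0.2,0,0,0,0,0,0],[0,0,0,0,0,0,0],[-0.2,0,0,0,0,0,0],[-0.3,0,0,0,0,0,0],[-0.3,0,0,0,0,0,0]])

```text
t: 25.28
eef_pos: [0.5646, -0.15, 0.0541]
ee_rot: [-3.142, -0.0, 3.001]
force: [0.7, -1.3, -0.4]
width: 0.0534
gripper_force: 0.0
```

Emit:
servo_tool(deltas=[[-0.3,0,0,-5,0,0,0],[-0.3,0,0,-10,0,0,0],[-0.3,0,0,-20,0,0,0],[-0.3,0,0,-25,0,0,0],[-0.3,0,0,-30,0,0,0],[-0.3,0,0,-30,0,0,0],[-0.3,20,0,-20,0,0,0],[-0.3,30,0,0,0,0,0],[-0.3,30,0,0,0,0,0],[-0.3,20,0,0,0,0,0],[-0.3,0,0,0,0,0,0],[-0.3,0,0,0,0,0,0]])

```text
t: 26.28
eef_pos: [0.4653, -0.1359, 0.1958]
ee_rot: [3.141, 0.003, 3.002]
force: [0.0, 1.2, 0.5]
width: 0.0566
gripper_force: 0.0
```

Run:
```python
from h import *
s=arm.get_state(); print({k:np.round(s[k],4).tolist() for k in ("t","eef_pos","force","width")})
g=arm.grab_frame("side"); f=arm.grab_frame("top"); save(f,"e_top.png"); save(g,"e_side.png")
for n,fr in(("top",f),("side",g)):
  for q in ("pin","pin_grip","disc1","chalk","mug"):
    for r in arm.recognise(q,fr)[:6]:
        p=w(fr,r["at"]); print(n,q,round(r["conf"],2),np.round(p,3))
# handle/steel edges along pin axis vs. the first top picture
a=cv2.imread("pics/top0.png"); b=cv2.imread("pics/e_top.png")
d=np.array([np.cos(np.radians(-7.6)),np.sin(np.radians(-7.6)),0]); o=np.array([.612,-.1585,.07])
for x in range(-84,100,4):
    u,v=px(f,o+d*x/1e3).round().astype(int); print(x,a[v,u],b[v,u])
```

```text
{'t': 26.2833, 'eef_pos': [0.4653, -0.1359, 0.1958], 'force': [0.0133, 1.2271, 0.5289], 'width': 0.0566}
top pin 0.95 [ 0.576 -0.152  0.084]
top pin_grip 0.64 [ 0.581 -0.148  0.081]
top pin_grip 0.64 [ 0.637 -0.141  0.006]
top disc1 0.77 [ 0.646 -0.155  0.094]
top disc1 0.71 [0.564 0.033 0.061]
top disc1 0.6 [ 0.619 -0.153  0.094]
top disc1 0.58 [ 0.653 -0.152  0.098]
top disc1 0.56 [ 0.635 -0.151  0.09 ]
top chalk 0.74 [ 0.577 -0.152  0.08 ]
top chalk 0.43 [0.652 0.019 0.025]
top mug 0.75 [ 0.736 -0.042  0.029]
top mug 0.64 [ 0.577 -0.151  0.082]
side pin 0.8 [ 0.568 -0.142  0.075]
side pin_grip 0.89 [ 0.567 -0.146  0.077]
side disc1 0.94 [0.564 0.038 0.034]
side disc1 0.63 [ 0.654 -0.138  0.09 ]
side disc1 0.62 [ 0.62  -0.142  0.08 ]
side disc1 0.61 [ 0.64  -0.137  0.091]
side disc1 0.6 [ 0.632 -0.137  0.093]
side chalk 0.6 [0.647 0.025 0.021]
side mug 0.7 [ 0.722 -0.021  0.06 ]
-84 [120 117 124] [86 84 89]
-80 [122 120 126] [88 86 90]
-76 [114 112 116] [82 81 83]
-72 [34 54 87] [25 38 61]
-68 [38 58 92] [31 44 67]
-64 [40 59 93] [30 43 67]
-60 [40 59 93] [32 44 67]
-56 [40 58 91] 
[... 445 characters left out ...]
86 186] [126 192 206]
12 [176 188 187] [117 177 203]
16 [170 181 182] [111 167 204]
20 [160 171 174] [127 192 206]
24 [177 187 187] [120 181 202]
28 [175 186 188] [107 161 199]
32 [168 180 181] [126 191 206]
36 [170 182 182] [119 178 203]
40 [176 188 187] [108 163 201]
44 [170 183 184] [123 185 204]
48 [162 172 175] [121 182 204]
52 [174 185 185] [111 167 205]
56 [174 184 186] [96 97 94]
60 [168 179 181] [184 196 197]
64 [160 170 172] [172 184 187]
68 [174 185 186] [188 200 201]
72 [170 182 183] [184 196 198]
76 [165 177 179] [179 191 194]
80 [159 171 173] [174 186 187]
84 [150 161 163] [163 174 176]
88 [146 157 160] [159 170 173]
92 [130 136 140] [143 149 153]
96 [119 118 124] [129 128 133]
```

```bash
python3 -c "
from station import arm
print(arm.job_done())"
```

```text
the job is handed in; nothing more can be done
None
```

The pin is back in both forks within a few millimetres of where it first lay, with all four discs close together between the flange and the far fork. The last measured push against the pad was about 9 N, held for about a second, and the job was handed in at about 26 s.

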